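# Pin a circuit board into its test jig and switch the tester on

### The arm

A 6-joint arm with a two-finger parallel gripper is mounted at the origin on the work surface. World frame = base frame: x ahead of the robot, y to its left, z up, the work surface at z = 0. Lengths are in m, angles in rad, forces in N, time in s.
With the tool pointing down it reaches from about 0.3 to 0.875 m from the base axis. Payload 6.4 kg.
Tool frame: the origin (TCP) lies on the mounting face of the last link; the fingertips stand 173 mm ahead of it and the grasp point (between the pads) lies 155 mm ahead of it (ctrl.grip_point_offset is the distance from the TCP to the grasp point, in m); z points along the fingers, y is the line along which they close (so a half turn about z gives the same grasp; the last joint's range is limited). The gripper opens to 85 mm and grips with 20 to 120 N. Pads are 22 mm wide; open, the fingers measure 114 mm over their backs; the gripper's body (76 mm by 85 mm) begins 54 mm behind the grasp point. The pads swing forward as they close: fully open they stand 13 mm farther back than shut.
Start: joints at [0.955, 0.181, 1.607, -0, 1.354, -0.206], TCP at [0.229, 0.527, 0.405] pointing down, gripper open.
Joint ranges: [-2.99, 2.99], [-0.89, 2.07], [0.3, 2.58], [-1.14, 4.28], [0, 2.63], [-3.12, 3.12]. Speed limits (rad/s): [2.57, 2.57, 3.01, 3.14, 3.14, 3.14].

### API

Orientations are given as a unit quaternion [w, x, y, z].
In Python, from bench import status, imaging, ctrl, models gives the robot as it stands.
- The arm moves only by the tool send_rows, never from a script. Its argument "commands" is a list that holds one entry, the list of rows, each a list of 6 numbers: the shift along the tool's x, y, z normalised to -1 to 1, where 1 is 3 cm, then the turn, a rotation vector about the tool's x, y, z normalised to -1 to 1, where 1 is 0.1 rad. A call has 1 to 8 rows; each row shifts and turns the commanded pose from where the row before left it, along the tool's axes as they then stand; what a row does not reach is not made up. A row lasts 1/12 s, in which the tool goes at most 41.7 mm and 7.16 degrees, less where a joint would pass 70% of its speed; a pose out of reach is approached as far as the arm can. A call with a number of a shift or a turn outside -1 to 1 is refused whole. A call with a gripper value outside its range is refused whole. "jaw" is the opening, from 0 (shut) to 1 (fully open), set as the call begins (left out, the last holds). The fingers move at their own pace and stop on an object; the grip force is fixed at half the most. Time passes only in rows, so rows that do not move let the fingers close. It gives the time, the measured TCP pose, the force, the opening and the grip force at its end, in the units of the state.
- status.get_obs(): the state, without advancing time (a new reading comes with each control period).
- imaging.camera(name): name is "scene" or "top" or "wrist"; returns a dict with "image" (420x560x3 uint8, blue, green, red), "depth" (420x560 float32, m along the optical axis (not along the pixel's ray), 0 where there is no reading), "mtx" (3x3 intrinsics, pixels), "k1" (the pictures are not rectified: a ray, as slopes to the right and down, at radius r is drawn at 1 + k1 r^2 times it, then the intrinsics apply), "pose" (4x4, takes a point from camera to world coordinates). Camera axes: x right, y down, z forward; pixel columns grow to the right and rows downward; lengths in m; the calibration is good to about 2 mm. A picture is of the moment at which its call begins.
- ctrl.hand_in(): hands the job in; it is judged then, once.
Trained networks look in a picture, given as the dict that the camera call returned (one of the last four; its "shot" number tells which), for a name from the list of things; names that differ only in an ending like _2 or _b are one class to them, and where a whole thing is asked for, a point or a joint stands for the part that bears it (a point fixed in the world has none). Each returns a list of dicts, best first, with "confidence" (0 to 1); they miss things now and then, are a little off and sometimes report something else, mostly with a low value. They report only what shows in the picture. A call takes as long as a camera call. They do not tell look-alikes from the thing itself.
- models.recognise(picture, name): "centre" ([column, row] in pixels, amid what is visible of it).
- models.regions_of(picture, name): "region" (420x560 bool, what is visible of it) and "centre" ([column, row] in pixels, amid what is visible of it).
The state is a dict: "time_s": time; "q": joint angles; "dq": joint speeds; "joint_efforts": joint torques, N m; "eef_pos": TCP position; "eef_rot": TCP orientation; "wrist_force": force on the tool from outside, world axes, zero at the start; "torque": the same for the moment, N m; "opening": opening from 0.0 (shut) to 1.0 (fully open); "grasp_force": force on a finger pad.
Only numpy, scipy, OpenCV 4.12 (cv2) and the standard library are available. Lean on these libraries where they do the work, as an engineer would, in place of code of your own. Each camera call takes 0.05 s, during which the arm holds its last target. There are 200 camera calls.

### The job

Get the board ready for its electrical test: push the board carriage along the jig until it is fully home against its stop, so that its hole lies under the hole of the guide bridge, then take the long test pin from the rack, put it down through both holes and press it fully home until its head sits on the bridge. Only then throw the toggle on the tester box right over to its other side. Leave the two short pins in the rack and do not disturb the other things on the bench.

Things in the scene. Friction and masses are not known exactly. Their poses are not given: they have to be found in the camera images.
- jig: Board test jig, fixed (place and yaw vary): black base block 100 (x) x 240 (y) x 30 mm high; origin at the centre of its underside, z up. The board carriage slides on top along +y. Aluminium guide bridge over it: plate 100 x 40 x 10 mm at y = +35 to +75 mm, 52 to 62 mm above the bench. Steel stop block at y = +86 to +98, 50 mm high. Low rails (36 mm high) at |x| = 40 to 50.
- bridge_hole (a point): Centre of the round through hole in the bridge, at its top face (jig x 0, y +55, 62 mm above the bench); jig's axes. 10 mm diameter, 2 mm chamfer. Straight below are the carriage's 11 mm hole (when home; 20 to 32 mm down), then an 11 mm square socket in the base.
- carriage (a joint): Slide of the board carriage along the jig's +y, m: 0 all the way out, 0.090 fully home (holes lined up, its end at the stop block). Starts between 0 and 0.045. It drags with about 3 N and stays where it is left.
- push_plate (a point): On the carriage: middle of the top edge of the outer face (looking to the jig's -y) of its upright aluminium push plate, 80 mm above the bench. Plate 70 mm wide (jig x), 8 mm thick, 30 to 80 mm above the bench; push that face towards +y. Home, this point is at jig y = -5 mm. The carriage is a grey plate 70 x 90 x 12 mm with a green board on it; its hole lies 60 mm from this face.
- rack: Grey pin rack, fixed, 50 (x) x 136 (y) x 40 mm high (place and yaw vary, left or right of the jig); origin at the centre of its underside. Three 10 mm square holes, 30 mm deep, in a row along its y at -42, 0 and +42 mm, a pin standing in each; which pin stands where varies.
- long_pin_head (a point): Long test pin: centre of its black round head, 14 mm diameter, 30 mm tall; below it a steel shaft 8 mm diameter, 50 mm long, chamfered foot; z up along the pin; about 40 g. In the rack the head is 60 to 90 mm above the bench, 16 mm higher than the short pins; grasp it with the fingers closing along the rack's x. Home, the head sits on the bridge and this point is 15 mm above the bridge's top.
- long_pin_tip (a point): The foot of the long pin's shaft, on its axis, 65 mm below the centre of the head.
- short_pin_a_head (a point): A short pin in the rack, not needed: centre of its head (same head of 14 mm diameter, 30 mm tall, but the shaft only 34 mm long); head from 44 to 74 mm above the bench.
- short_pin_b_head (a point): The other short pin in the rack, the same as the first, not needed.
- tester: Tester box, fixed, grey, 130 (x) x 110 (y) x 60 mm high, on the other side of the jig from the rack (place and yaw vary); origin at the centre of its underside. A steel toggle lever stands on its top and swings in the plane of the box's x and z; a dark display lies on the +x part of the top.
- toggle (a joint): Angle of the toggle lever, rad: 0 leaning to the box's -x, 1.0 thrown fully over to +x. It starts between 0 and 0.15, is light and stays where it is left.
- toggle_tip (a point): Centre of the 26 mm ball at the free end of the toggle lever (rod 10 mm thick). It turns about a pivot along the box's y that lies at box x = -20, y = 0, 82 mm above the bench; ball centre 65 mm from the pivot, about 139 mm above the bench and 31 mm to -x of the pivot at 0, 31 mm to +x when thrown. Around the pivot a block 70 x 50 mm, 85 mm above the bench.
- solder_spool: Metal solder spool standing on its face, 54 mm diameter, 30 mm high; origin under its centre. Leave alone.
- flux_jar: White flux jar, 48 mm diameter, 50 mm high; origin under its centre. Leave alone.
- cleaner_bottle: White cleaner bottle, 56 mm diameter, 130 mm high; origin under its centre. Leave alone.
- spare_board: Spare green circuit board lying flat, 60 x 90 x 6 mm; origin under its centre. Leave alone.
- screwdriver_grip (a point): Handle of a screwdriver lying on the bench, about 160 mm long. Leave alone.
- brush_grip (a point): Handle of a small brush lying on the bench, about 150 mm long. Leave alone.
- contact_top (a point): Centre of the top of a stiff brass contact in the socket, 38 mm below the bridge's top at the start. A pin put in comes to rest on it 12 mm short of home and must be pressed down with more than 7 N (10 to 15 N is ample); the contact gives way up to 14 mm and stays where it was pushed, without springing back.
Things that resemble listed ones, but are neither listed nor needed, are in the scene too. Of the things that look like the tester, the smaller one is meant.

How it is judged:
By the outcome, as a careful person would: the job done as asked, in the order asked, and still so for the second after the job is handed in, with the robot touching nothing.
It also fails if it takes over 59 s, if anything falls off the work surface, if the arm or the gripper's body presses on something with over 40 N, if the wrist force passes 120 N, or if a joint passes its speed limit or range.

## Working session

There is one attempt and no reset: what is moved stays moved. The work goes in short steps, Python scripts to look and compute and a tool call to move; the robot and the scene stay as the last step left them, time stands still between calls to the robot, and variables do not carry over. Pictures are saved under pics/ and viewed, at most 12 in all, crops included, and the job is handed in when it is done.

Besides the shell and the picture viewer there is one more tool, called after "Emit:" by a JSON object that holds its "fn" and its "kwargs", one argument or row to a line. send_rows: Moves the arm, as the interface text tells. Its arguments: {"type":"object","properties":{"commands":{"type":"array"},"jaw":{"type":"number"}},"required":["commands"]}

```bash
mkdir -p pics; ls; python3 - <<'E'
from bench import status, imaging, ctrl, models
import cv2, numpy as np, pickle
o=status.get_obs(); print({k:np.round(v,3).tolist() for k,v in o.items()})
P={}
for n in ["scene","top"]:
    p=imaging.camera(n); P[n]=p
    cv2.imwrite(f"pics/{n}0.png",p["image"]); print(n,p["k1"],np.round(p["pose"],3).tolist(),np.round(p["mtx"],1).tolist())
pickle.dump(P,open("P0.pkl","wb"))
E
```

```text
pics
{'time_s': 0.0, 'q': [0.955, 0.182, 1.608, 0.0, 1.354, -0.206], 'dq': [0.001, -0.002, 0.001, -0.0, 0.002, -0.0], 'joint_efforts': [-0.002, -44.488, -35.133, -0.001, 0.009, 0.0], 'eef_pos': [0.229, 0.527, 0.404], 'eef_rot': [-0.0, 0.203, 0.979, -0.001], 'wrist_force': [0.209, 0.182, -0.691], 'torque': [0.008, -0.048, -0.014], 'grasp_force': 0.0, 'opening': 1.002}
scene 0.03187222299919974 [[-0.345, 0.513, -0.786, 1.391], [0.939, 0.197, -0.283, 0.457], [0.01, -0.835, -0.55, 0.716], [0.0, 0.0, 0.0, 1.0]] [[389.7, 0.0, 282.7], [0.0, 389.7, 206.3], [0.0, 0.0, 1.0]]
top -0.022226038417055515 [[0.039, -0.975, 0.22, 0.24], [-0.999, -0.04, 0.001, 0.129], [0.007, -0.22, -0.975, 1.423], [0.0, 0.0, 0.0, 1.0]] [[406.9, 0.0, 275.2], [0.0, 406.9, 205.5], [0.0, 0.0, 1.0]]
```

View pics/scene0.png

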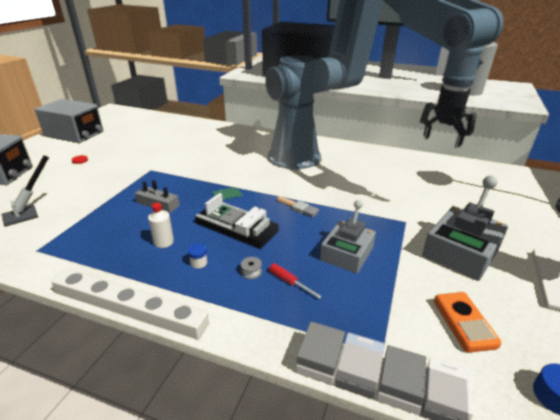

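View pics/top0.png

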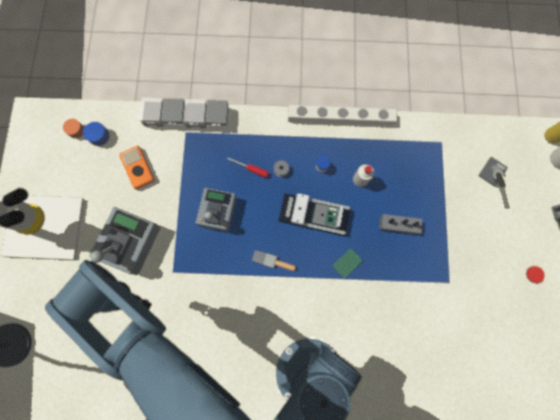

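The scene shows two testers: a small one at top px (215,208) and a big one at (124,240). The smaller fits. The jig is at (315,213) and the rack at (402,224). Next I'll measure and crop.

```bash
cat > h.py <<'E'
import numpy as np, cv2, pickle
from scipy.spatial.transform import Rotation as R
def cloud(p):
    h,w=p["depth"].shape; u,v=np.meshgrid(np.arange(w),np.arange(h))
    s=cv2.undistortPoints(np.stack([u,v],-1).reshape(-1,1,2).astype(float),np.array(p["mtx"]),np.array([p["k1"],0,0,0.])).reshape(h,w,2)
    d=p["depth"][...,None]; c=np.concatenate([s*d,d],-1)
    T=np.array(p["pose"]); return c@T[:3,:3].T+T[:3,3]
def proj(p,X):
    T=np.linalg.inv(np.array(p["pose"])); c=np.atleast_2d(X)@T[:3,:3].T+T[:3,3]
    return cv2.projectPoints(c.reshape(-1,1,3),np.zeros(3),np.zeros(3),np.array(p["mtx"]),np.array([p["k1"],0,0,0.]))[0].reshape(-1,2)
def ray(p,uv,z):
    s=cv2.undistortPoints(np.array([[uv]],float),np.array(p["mtx"]),np.array([p["k1"],0,0,0.])).reshape(2)
    T=np.array(p["pose"]); d=T[:3,:3]@[s[0],s[1],1]; return T[:3,3]+d*(z-T[2,3])/d[2]
E
python3 - <<'E'
from h import *
from bench import imaging, models
for n in ["top","scene"]:
    p=imaging.camera(n); X=cloud(p)
    for name in ["jig","push_plate","carriage","rack","long_pin_head","short_pin_a_head","tester","toggle_tip","cleaner_bottle","flux_jar","solder_spool","spare_board"]:
        for r in models.regions_of(p,name)[:3]:
            if r["confidence"]<.3: continue
            m=r["region"]&(p["depth"]>0); q=X[m]
            if len(q)<5: continue
            zt=np.percentile(q[:,2],95)
            rect=cv2.minAreaRect(q[q[:,2]>0.008][:,:2].astype(np.float32)) if (q[:,2]>.008).sum()>3 else None
            print(n,name,round(r["confidence"],2),np.round(r["centre"]).tolist(),np.round(np.median(q,0),3).tolist(),round(float(zt),3),rect and [np.round(a,3).tolist() for a in rect])
    if n=="top": 
        c=p["image"][160:260,170:450]; cv2.imwrite("pics/c1.png",cv2.resize(c,None,fx=2.85,fy=2.85,interpolation=cv2.INTER_CUBIC))
E
```

```text
top jig 0.75 [311.0, 213.0] [0.527, -0.008, 0.039] 0.066 [[0.531, -0.009], [0.24, 0.102], 79.725]
top jig 0.38 [216.0, 206.0] [0.524, 0.33, 0.062] 0.097 [[0.53, 0.336], [0.111, 0.131], 80.702]
top push_plate 0.58 [327.0, 216.0] [0.522, -0.052, 0.045] 0.081 [[0.523, -0.052], [0.097, 0.071], 79.57]
top carriage 0.6 [330.0, 216.0] [0.522, -0.052, 0.045] 0.076 [[0.523, -0.049], [0.088, 0.068], 79.337]
top rack 0.73 [402.0, 223.0] [0.501, -0.304, 0.04] 0.047 [[0.506, -0.309], [0.136, 0.052], 85.31]
top long_pin_head 0.68 [217.0, 205.0] [0.523, 0.33, 0.062] 0.097 [[0.53, 0.335], [0.11, 0.131], 80.702]
top tester 0.85 [125.0, 244.0] [0.397, 0.618, 0.087] 0.147 [[0.405, 0.635], [0.157, 0.186], 70.366]
top tester 0.63 [218.0, 204.0] [0.522, 0.33, 0.062] 0.097 [[0.53, 0.335], [0.11, 0.131], 80.702]
top tester 0.34 [323.0, 163.0] [0.707, -0.032, 0.05] 0.056 [[0.712, -0.032], [0.045, 0.043], 1.734]
top toggle_tip 0.52 [98.0, 257.0] [0.342, 0.653, 0.207] 0.217 [[0.33, 0.621], [0.219, 0.052], 64.098]
top toggle_tip 0.42 [206.0, 216.0] [0.486, 0.34, 0.153] 0.158 [[0.489, 0.339], [0.021, 0.026], 46.
[... 1519 characters left out ...]
, 0.14] 0.155 [[0.498, 0.345], [0.024, 0.029], 74.425]
scene toggle_tip 0.63 [487.0, 188.0] [0.355, 0.66, 0.185] 0.214 [[0.356, 0.655], [0.033, 0.054], 54.768]
scene toggle_tip 0.51 [158.0, 197.0] [0.523, -0.293, 0.037] 0.044 [[0.554, -0.243], [0.273, 0.113], 51.964]
scene cleaner_bottle 0.74 [160.0, 227.0] [0.686, -0.157, 0.069] 0.124 [[0.674, -0.166], [0.051, 0.053], 22.512]
scene flux_jar 0.95 [196.0, 255.0] [0.726, -0.021, 0.044] 0.053 [[0.715, -0.027], [0.047, 0.044], 10.264]
scene solder_spool 0.56 [250.0, 266.0] [0.705, 0.122, 0.03] 0.033 [[0.696, 0.119], [0.055, 0.05], 25.548]
scene spare_board 0.62 [227.0, 194.0] [0.365, -0.115, 0.006] 0.009 [[0.404, -0.092], [0.154, 0.086], 36.704]
```

View pics/c1.png

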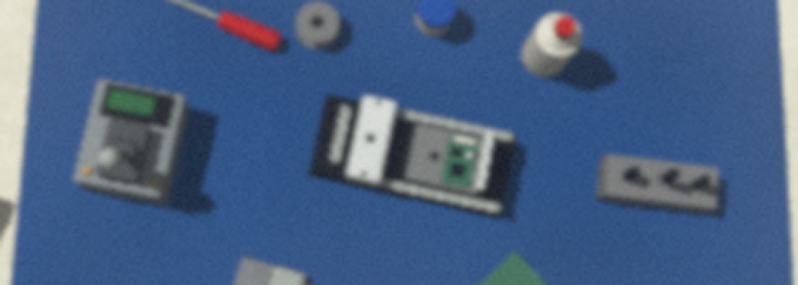

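The crop shows the jig with the bridge hole at about full px (300,208), the stop on the left, and the push plate at about (340,216). So jig +y is world +y and home is to the left. The pins in the rack can't be told apart from here, so I'll move to a view over the jig and rack.

```bash
cat >> h.py <<'E'
def plan(tx,ty,tz,yaw,maxs=1.0,rnd=1,n=99):
    """straight move of TCP, tool kept pointing down; yaw = world angle of tool y"""
    from bench import status
    o=status.get_obs(); p=np.array(o["eef_pos"]); w,x,y,z=o["eef_rot"]; r=R.from_quat([x,y,z,w])
    c,s=np.cos(yaw),np.sin(yaw)
    goal=R.from_matrix(np.array([[-s if 0 else s,c,0],[-c,s,0],[0,0,-1]]))
    t=np.array([tx,ty,tz]); rows=[]
    while len(rows)<n:
        d=r.inv().apply(t-p)/.03; a=(r.inv()*goal).as_rotvec()/.1
        if np.abs(d).max()<.6*10**-rnd and np.abs(a).max()<.06: break
        m=max(np.linalg.norm(d)/1.35,np.abs(d).max(),maxs*1e-9); d=d*min(1,maxs/m)
        a=np.clip(a,-1,1); row=np.r_[np.round(d,rnd),np.round(a,1)]+0.
        if not row.any(): break
        rows.append(row.tolist()); p=p+r.apply(row[:3]*.03); r=r*R.from_rotvec(row[3:]*.1)
    print(len(rows),"end",np.round(p,4))
    for i in range(0,len(rows),8): print(rows[i:i+8])
E
python3 -c "
from h import *
plan(.46,-.14,.40,-.18)"
```

```text
Traceback (most recent call last):
  File "h.py", line 19, in plan
    goal=R.from_matrix(np.array([[-s if 0 else s,c,0],[-c,s,0],[0,0,-1]]))
  File "scipy/spatial/transform/_rotation.pyx", line 1143, in scipy.spatial.transform._rotation.Rotation.from_matrix
ValueError: Non-positive determinant (left-handed or null coordinate frame) in rotation matrix 0: [[-0.17902957  0.98384369  0.        ]
 [-0.98384369 -0.17902957  0.        ]
 [ 0.          0.         -1.        ]].
```

```bash
sed -i 's/\[-s if 0 else s,c,0\],\[-c,s,0\]/[-s,c,0],[c,s,0]/' h.py; python3 -c "
import re
s=open('h.py').read()
s=s.replace('goal=R.from_matrix(np.array([[-s,c,0],[c,s,0],[0,0,-1]]))','goal=R.from_matrix(np.array([[-s,c,0],[c,s,0],[0,0,-1]]).T if 1 else 0)')
s=s.replace('.T if 1 else 0','.T'); open('h.py','w').write(s)
"; python3 -c "
from h import *
plan(.46,-.14,.40,-.18)"
```

```text
21 end [ 0.4603 -0.1383  0.3987]
[[-0.9, -1.0, 0.0, 0.0, 0.0, 1.0], [-1.0, -0.9, 0.0, 0.0, 0.0, 1.0], [-1.0, -0.7, 0.0, 0.0, 0.0, 1.0], [-1.0, -0.6, 0.0, 0.0, 0.0, 1.0], [-1.0, -0.5, 0.0, 0.0, 0.0, 1.0], [-1.0, -0.3, 0.0, 0.0, 0.0, 1.0], [-1.0, -0.2, 0.0, 0.0, 0.0, 1.0], [-1.0, -0.1, 0.0, 0.0, 0.0, 1.0]]
[[-1.0, 0.0, 0.0, 0.0, 0.0, 1.0], [-1.0, 0.1, 0.0, 0.0, 0.0, 1.0], [-1.0, 0.2, 0.0, 0.0, 0.0, 1.0], [-1.0, 0.3, 0.0, 0.0, 0.0, 1.0], [-1.0, 0.4, 0.0, 0.0, 0.0, 1.0], [-1.0, 0.5, 0.0, 0.0, 0.0, 0.4], [-1.0, 0.5, 0.0, 0.0, 0.0, 0.0], [-1.0, 0.5, 0.0, 0.0, 0.0, 0.0]]
[[-1.0, 0.6, 0.0, 0.0, 0.0, 0.0], [-1.0, 0.5, 0.0, 0.0, 0.0, 0.0], [-1.0, 0.6, 0.1, 0.0, 0.0, 0.0], [-1.0, 0.5, 0.0, 0.0, 0.0, 0.0], [-1.0, 0.6, 0.1, 0.0, 0.0, 0.0]]
```

Emit:
{"fn": "send_rows", "kwargs": {
  "commands": [
    [[-0.9, -1, 0, 0, 0, 1], [-1, -0.9, 0, 0, 0, 1], [-1, -0.7, 0, 0, 0, 1], [-1, -0.6, 0, 0, 0, 1], [-1, -0.5, 0, 0, 0, 1], [-1, -0.3, 0, 0, 0, 1], [-1, -0.2, 0, 0, 0, 1], [-1, -0.1, 0, 0, 0, 1]]
  ],
  "jaw": 0.5
}}

```text
time_s: 2.07
eef_pos: [0.3213, 0.2638, 0.4049]
eef_rot: [0.0, 0.571, 0.821, 0.0]
wrist_force: [1.2, -0.4, -0.8]
opening: 0.503
grasp_force: 0.0
```

Emit:
{"fn": "send_rows", "kwargs": {
  "commands": [
    [[-1, 0, 0, 0, 0, 1], [-1, 0.1, 0, 0, 0, 1], [-1, 0.2, 0, 0, 0, 1], [-1, 0.3, 0, 0, 0, 1], [-1, 0.4, 0, 0, 0, 1], [-1, 0.5, 0, 0, 0, 0.4], [-1, 0.5, 0, 0, 0, 0], [-1, 0.5, 0, 0, 0, 0]]
  ]
}}

```text
time_s: 2.73
eef_pos: [0.4044, 0.0227, 0.405]
eef_rot: [0.0, 0.768, 0.641, 0.0]
wrist_force: [0.4, 0.7, -0.2]
opening: 0.5
grasp_force: 0.0
```

Emit:
{"fn": "send_rows", "kwargs": {
  "commands": [
    [[-1, 0.6, 0, 0, 0, 0], [-1, 0.5, 0, 0, 0, 0], [-1, 0.6, 0.1, 0, 0, 0], [-1, 0.5, 0, 0, 0, 0], [-1, 0.6, 0.1, 0, 0, 0], [0, 0, 0, 0, 0, 0], [0, 0, 0, 0, 0, 0]]
  ]
}}

```text
time_s: 3.32
eef_pos: [0.4604, -0.1398, 0.3983]
eef_rot: [-0.001, 0.768, 0.64, -0.0]
wrist_force: [-0.8, 0.2, -0.6]
opening: 0.499
grasp_force: 0.0
```

```bash
cat > look.py <<'E'
from h import *
from bench import imaging, models, status
import sys
def look(tag,names,cams=("wrist",),minc=.35,save=1):
    for n in cams:
        p=imaging.camera(n); X=cloud(p); pickle.dump(p,open(f"{n}_{tag}.pkl","wb"))
        if save: cv2.imwrite(f"pics/{n}_{tag}.png",p["image"])
        for name in names:
            for r in models.regions_of(p,name)[:3]:
                if r["confidence"]<minc: continue
                q=X[r["region"]&(p["depth"]>0)]
                if len(q)<5: continue
                zt=np.percentile(q[:,2],97); top=q[q[:,2]>zt-.006]
                f=q[q[:,2]>.008][:,:2].astype(np.float32); rect=cv2.minAreaRect(f) if len(f)>3 else []
                print(n,name,round(r["confidence"],2),np.round(r["centre"]).tolist(),"zt",round(float(zt),3),"top",np.round(np.median(top,0),4).tolist(),[np.round(a,4).tolist() for a in rect])
E
python3 - <<'E'
from look import *
print(status.get_obs()["eef_pos"],status.get_obs()["eef_rot"])
look("1",["jig","carriage","rack","long_pin_head","short_pin_a_head","bridge_hole"])
E
```

```text
[ 0.46039164 -0.13975034  0.39828778] [-5.04283420e-04  7.68445435e-01  6.39915101e-01 -1.46258572e-04]
wrist jig 0.88 [330.0, 76.0] zt 0.079 top [0.5153, -0.0851, 0.0794] [[0.5228, -0.0499], [0.1482, 0.1004], 79.7701]
wrist carriage 0.91 [332.0, 76.0] zt 0.08 top [0.5153, -0.0851, 0.0795] [[0.5257, -0.0456], [0.0891, 0.0749], 79.838]
wrist rack 0.79 [328.0, 281.0] zt 0.041 top [0.486, -0.311, 0.0397] [[0.5072, -0.2529], [0.2414, 0.0594], 89.0874]
```

View pics/wrist_1.png

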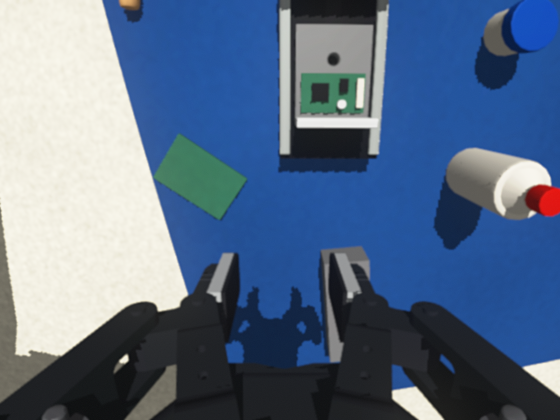

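The wrist view shows the jig, with the push plate at px (337,122) and carriage slide about 0.013. The rack is partly hidden by the fingers. I'll push the carriage now.

```bash
python3 -c "
from h import *
plan(.507,-.134,.228,-.179)"
```

```text
6 end [ 0.5066 -0.1334  0.228 ]
[[0.1, 0.3, 1.0, 0.0, 0.0, 0.0], [0.1, 0.3, 1.0, 0.0, 0.0, 0.0], [0.0, 0.2, 1.0, 0.0, 0.0, 0.0], [0.1, 0.3, 1.0, 0.0, 0.0, 0.0], [0.0, 0.2, 1.0, 0.0, 0.0, 0.0], [0.1, 0.2, 0.7, 0.0, 0.0, 0.0]]
```

Emit:
{"fn": "send_rows", "kwargs": {
  "commands": [
    [[0.1, 0.3, 1, 0, 0, 0], [0.1, 0.3, 1, 0, 0, 0], [0, 0.2, 1, 0, 0, 0], [0.1, 0.3, 1, 0, 0, 0], [0, 0.2, 1, 0, 0, 0], [0.1, 0.2, 0.7, 0, 0, 0], [0, 0, 0, 0, 0, 0]]
  ],
  "jaw": 0
}}

```text
time_s: 4.25
eef_pos: [0.5054, -0.1328, 0.2234]
eef_rot: [-0.004, 0.767, 0.641, -0.001]
wrist_force: [-0.7, 0.7, 0.6]
opening: -0.001
grasp_force: 0.0
```

Emit:
{"fn": "send_rows", "kwargs": {
  "commands": [
    [[0.4, 0, 0, 0, 0, 0], [0.4, 0, 0, 0, 0, 0], [0.4, 0, 0, 0, 0, 0], [0.4, 0, 0, 0, 0, 0], [0.4, 0, 0, 0, 0, 0], [0.4, 0, 0, 0, 0, 0], [0.4, 0, 0, 0, 0, 0]]
  ]
}}

```text
time_s: 4.83
eef_pos: [0.5224, -0.0507, 0.2289]
eef_rot: [0.001, 0.767, 0.641, 0.001]
wrist_force: [0.2, -4.2, 2.3]
opening: 0.0
grasp_force: 1.8
```

```bash
python3 - <<'E'
from look import *
o=status.get_obs();print(np.round(o["eef_pos"],4),o["wrist_force"])
look("2",["jig","carriage"],("wrist","top"))
E
```

```text
[ 0.5224 -0.0507  0.2289] [ 0.24249983 -4.19041925  2.31386865]
wrist jig 0.57 [280.0, 130.0] zt 0.079 top [0.5261, -0.0334, 0.0793] [[0.5267, -0.0301], [0.1902, 0.1011], 79.6929]
wrist carriage 0.94 [284.0, 183.0] zt 0.08 top [0.5261, -0.0334, 0.0793] [[0.5274, -0.0044], [0.1104, 0.0836], 82.6619]
top jig 0.56 [295.0, 210.0] zt 0.067 top [0.5381, 0.0457, 0.0638] [[0.5305, -0.0069], [0.2375, 0.1013], 78.9766]
top carriage 0.51 [311.0, 210.0] zt 0.066 top [0.5264, 0.0289, 0.065] [[0.5036, 0.0238], [0.0297, 0.1384], 73.3326]
```

Emit:
{"fn": "send_rows", "kwargs": {
  "commands": [
    [[0.3, 0, 0, 0, 0, 0], [0.3, 0, 0, 0, 0, 0], [0.1, 0, 0, 0, 0, 0], [0, 0, 0, 0, 0, 0]]
  ]
}}

```text
time_s: 5.47
eef_pos: [0.5254, -0.0302, 0.2275]
eef_rot: [-0.0, 0.767, 0.641, 0.0]
wrist_force: [0.2, -0.0, 0.0]
opening: -0.001
grasp_force: 0.0
```

Emit:
{"fn": "send_rows", "kwargs": {
  "commands": [
    [[0.1, 0, 0, 0, 0, 0], [0, 0, 0, 0, 0, 0]]
  ]
}}

```text
time_s: 5.63
eef_pos: [0.5259, -0.0278, 0.2276]
eef_rot: [-0.0, 0.767, 0.641, -0.0]
wrist_force: [1.0, 0.6, 0.6]
opening: -0.003
grasp_force: 0.0
```

Emit:
{"fn": "send_rows", "kwargs": {
  "commands": [
    [[0.1, 0, 0, 0, 0, 0], [0, 0, 0, 0, 0, 0]]
  ]
}}

```text
time_s: 5.8
eef_pos: [0.5264, -0.025, 0.2276]
eef_rot: [-0.0, 0.767, 0.641, -0.0]
wrist_force: [-0.7, -0.7, -0.5]
opening: 0.003
grasp_force: 0.5
```

Emit:
{"fn": "send_rows", "kwargs": {
  "commands": [
    [[0.1, 0, 0, 0, 0, 0], [0, 0, 0, 0, 0, 0]]
  ]
}}

```text
time_s: 5.97
eef_pos: [0.5269, -0.022, 0.2276]
eef_rot: [-0.0, 0.767, 0.641, -0.0]
wrist_force: [-1.0, -1.8, -0.6]
opening: -0.001
grasp_force: 0.7
```

```bash
python3 - <<'E'
from look import *
o=status.get_obs();print(np.round(o["eef_pos"],4),o["wrist_force"])
look("3",["jig","carriage"],("wrist",))
E
```

```text
[ 0.5269 -0.022   0.2276] [-1.04218257 -1.79989708 -0.63834236]
wrist jig 0.68 [285.0, 134.0] zt 0.079 top [0.5308, -0.0047, 0.0793] [[0.5319, -0.0016], [0.2077, 0.1012], 79.6363]
wrist jig 0.51 [288.0, 211.0] zt 0.08 top [0.531, -0.0047, 0.0793] [[0.5365, 0.0216], [0.1193, 0.0877], 79.9158]
wrist carriage 0.82 [287.0, 211.0] zt 0.08 top [0.5311, -0.0047, 0.0793] [[0.5404, 0.0219], [0.1177, 0.0937], 74.4557]
wrist carriage 0.62 [284.0, 132.0] zt 0.079 top [0.5307, -0.0047, 0.0793] [[0.5317, -0.0015], [0.2078, 0.101], 79.5163]
```

View pics/wrist_3.png

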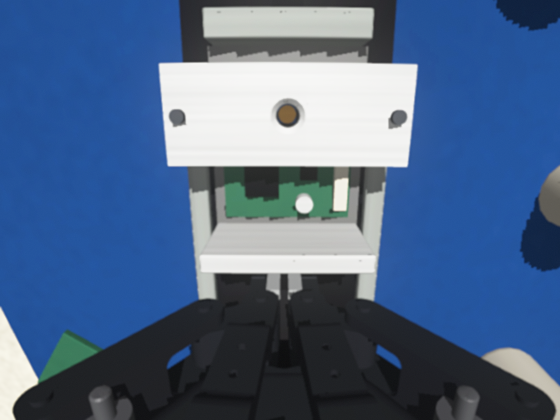

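```bash
python3 - <<'E'
from h import *
p=pickle.load(open("wrist_3.pkl","rb")); X=cloud(p)
g=cv2.cvtColor(p["image"],cv2.COLOR_BGR2GRAY)
# bridge top: points with z .056-.068
m=(X[...,2]>.057)&(X[...,2]<.067)&(p["depth"]>0); m[170:]=False;m[:55]=False
n,l,st,c=cv2.connectedComponentsWithStats(m.astype(np.uint8)); i=1+st[1:,4].argmax(); q=X[l==i]
r=cv2.minAreaRect(q[:,:2].astype(np.float32)); print("bridge",r,q[:,2].mean())
h=ray(p,(287.3,114.5),.062);print("hole",h)
y=np.array([.179,.984]); xx=np.array([.984,-.179])
m=(X[...,2]>.074)&(X[...,2]<.086)&(p["depth"]>0); m[285:]=False; m[:210]=False
q=X[m]; r2=cv2.minAreaRect(q[:,:2].astype(np.float32)); print("plate",r2)
d=h[:2]-np.array(r2[0]);print("d along y",d@y,"x",d@xx)
for z,(a,b) in {"stop":(0,40)}.items():
    m=(X[...,2]>.044)&(X[...,2]<.056)&(p["depth"]>0); m[b:]=False; q=X[m]; print(z,cv2.minAreaRect(q[:,:2].astype(np.float32)))
E
```

```text
bridge ((0.5411903858184814, 0.04951313138008118), (0.04054523631930351, 0.10100914537906647), 79.41448211669922) 0.06160994539363558
hole [0.54105718 0.04999026 0.062     ]
plate ((0.5306756496429443, -0.007913411594927311), (0.013598850928246975, 0.07021309435367584), 79.36727142333984)
d along y 0.0588355062863746 x -0.0001493304593433789
stop ((0.5479061007499695, 0.08566860109567642), (0.012736599892377853, 0.0703790932893753), 79.14502716064453)
```

Emit:
{"fn": "send_rows", "kwargs": {
  "commands": [
    [[0.1, 0, 0, 0, 0, 0], [0, 0, 0, 0, 0, 0]]
  ]
}}

```text
time_s: 6.28
eef_pos: [0.5273, -0.0208, 0.2278]
eef_rot: [0.001, 0.767, 0.641, -0.002]
wrist_force: [-3.6, -12.7, -0.7]
opening: -0.003
grasp_force: 6.4
```

Emit:
{"fn": "send_rows", "kwargs": {
  "commands": [
    [[0.1, 0, 0, 0, 0, 0], [0, 0, 0, 0, 0, 0]]
  ]
}}

```text
time_s: 6.45
eef_pos: [0.5276, -0.0199, 0.2279]
eef_rot: [0.003, 0.767, 0.642, -0.004]
wrist_force: [-7.6, -24.8, 1.2]
opening: 0.002
grasp_force: 13.2
```

Emit:
{"fn": "send_rows", "kwargs": {
  "commands": [
    [[-0.5, 0, 0, 0, 0, 0], [-0.5, 0, -0.6, 0, 0, 0], [-0.9, 0, -0.9, 0, 0, 0], [-1, 0, -0.8, 0, 0, 0], [-1, 0, 0, 0, 0, 0], [-1, 0, 0, 0, 0, 0], [-1, 0, 0, 0, 0, 0], [-1, 0, 0, 0, 0, 0]]
  ]
}}

```text
time_s: 7.12
eef_pos: [0.491, -0.2212, 0.2973]
eef_rot: [0.001, 0.767, 0.641, 0.001]
wrist_force: [0.6, 0.1, 0.2]
opening: -0.002
grasp_force: 0.0
```

```bash
python3 -c "
from h import *
plan(.503,-.40,.30,-.085)"
```

```text
6 end [ 0.5024 -0.4006  0.3004]
[[-1.0, 0.3, 0.0, 0.0, 0.0, -0.9], [-1.0, 0.1, 0.0, 0.0, 0.0, 0.0], [-1.0, 0.2, 0.0, 0.0, 0.0, 0.0], [-1.0, 0.1, 0.0, 0.0, 0.0, 0.0], [-1.0, 0.2, 0.0, 0.0, 0.0, 0.0], [-0.9, 0.1, -0.1, 0.0, 0.0, 0.0]]
```

Emit:
{"fn": "send_rows", "kwargs": {
  "commands": [
    [[-1, 0.3, 0, 0, 0, -0.9], [-1, 0.1, 0, 0, 0, 0], [-1, 0.2, 0, 0, 0, 0], [-1, 0.1, 0, 0, 0, 0], [-1, 0.2, 0, 0, 0, 0], [-0.9, 0.1, -0.1, 0, 0, 0], [0, 0, 0, 0, 0, 0], [0, 0, 0, 0, 0, 0]]
  ]
}}

```text
time_s: 7.78
eef_pos: [0.5024, -0.4007, 0.2997]
eef_rot: [0.0, 0.739, 0.674, 0.0]
wrist_force: [0.2, 0.2, 0.0]
opening: 0.003
grasp_force: 0.0
```

```bash
python3 - <<'E'
from look import *
look("4",["rack","long_pin_head","short_pin_a_head"],minc=.3)
p=pickle.load(open("wrist_4.pkl","rb"));X=cloud(p)
m=((X[...,2]>.055)&(X[...,2]<.1)&(p["depth"]>0)).astype(np.uint8); m[300:]=0
n,l,st,c=cv2.connectedComponentsWithStats(m)
for i in range(1,n):
    if st[i,4]>40:
        q=X[l==i]; zt=np.percentile(q[:,2],90); t=q[q[:,2]>zt-.004]; print(np.round(c[i]),st[i,4],zt,np.round(cv2.minEnclosingCircle(t[:,:2].astype(np.float32))[0],4),t[:,:2].mean(0))
E
```

```text
wrist rack 0.93 [279.0, 90.0] zt 0.041 top [0.5056, -0.3137, 0.0396] [[0.5052, -0.3163], [0.1154, 0.0505], 84.9499]
wrist rack 0.55 [274.0, 72.0] zt 0.091 top [0.5061, -0.3063, 0.0894] [[0.5064, -0.3064], [0.0138, 0.0137], 6.1787]
wrist long_pin_head 0.57 [274.0, 74.0] zt 0.091 top [0.5061, -0.3064, 0.0894] [[0.5059, -0.3065], [0.0136, 0.0137], 83.0941]
wrist short_pin_a_head 0.91 [276.0, 8.0] zt 0.074 top [0.5095, -0.27, 0.0726] [[0.5097, -0.2664], [0.0134, 0.0105], 2.21]
wrist short_pin_a_head 0.48 [274.0, 73.0] zt 0.091 top [0.5061, -0.3063, 0.0894] [[0.5064, -0.3028], [0.0209, 0.0137], 83.0941]
[275.   6.] 259 0.073493780826099 [ 0.5098 -0.2681] [ 0.50954476 -0.26992224]
[274.  72.] 674 0.09037581069901882 [ 0.506  -0.3067] [ 0.50606963 -0.30627936]
[276. 147.] 479 0.07433689898856606 [ 0.5022 -0.3481] [ 0.50238949 -0.34784252]
```

View pics/wrist_4.png

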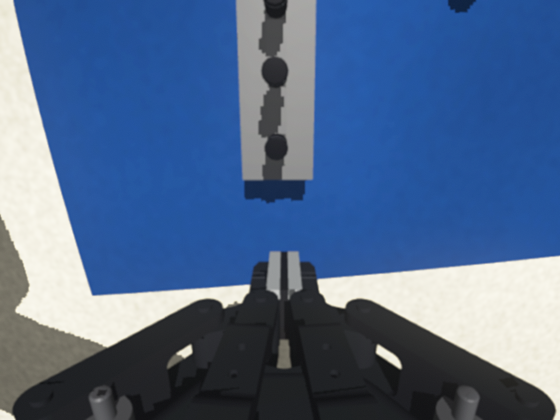

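Three pins: px (275,6) z 0.074, (274,72) z 0.090, (276,147) z 0.074. The middle one is 16 mm higher than the others, so it's the long pin. Grasping it.

```bash
python3 -c "
from h import *
plan(.506,-.3065,.30,-.087,rnd=2)"
```

```text
4 end [ 0.506  -0.3065  0.3001]
[[1.0, -0.05, -0.01, 0.0, 0.0, 0.0], [1.0, -0.05, 0.0, 0.0, 0.0, 0.0], [1.0, -0.06, -0.01, 0.0, 0.0, 0.0], [0.05, 0.0, 0.0, 0.0, 0.0, 0.0]]
```

Emit:
{"fn": "send_rows", "kwargs": {
  "commands": [
    [[0.8, -0.05, 0, 0, 0, 0], [0.8, -0.05, 0, 0, 0, 0], [0.8, -0.05, 0, 0, 0, 0], [0.7, 0, 0, 0, 0, 0], [0, 0, 0, 0, 0, 0]]
  ],
  "jaw": 0.5
}}

```text
time_s: 8.4
eef_pos: [0.5066, -0.3016, 0.2994]
eef_rot: [-0.001, 0.736, 0.676, 0.001]
wrist_force: [-0.0, -0.3, -0.3]
opening: 0.503
grasp_force: 0.0
```

Emit:
{"fn": "send_rows", "kwargs": {
  "commands": [
    [[0, 0, 0.7, 0, 0, 0], [0, 0, 0.7, 0, 0, 0], [0, 0, 0.65, 0, 0, 0], [0, 0, 0, 0, 0, 0], [0, 0, 0, 0, 0, 0]]
  ]
}}

```text
time_s: 8.82
eef_pos: [0.5061, -0.3057, 0.2374]
eef_rot: [-0.001, 0.738, 0.675, -0.0]
wrist_force: [-0.7, 0.3, -0.6]
opening: 0.499
grasp_force: 0.0
```

```bash
python3 -c "
from h import *
plan(.506,-.3065,.238,-.087,rnd=2)"
```

```text
1 end [ 0.506  -0.3066  0.238 ]
[[-0.03, 0.0, -0.02, 0.0, 0.0, 0.0]]
```

Emit:
{"fn": "send_rows", "kwargs": {
  "commands": [
    [[-0.03, 0, -0.02, 0, 0, 0], [0, 0, 0, 0, 0, 0], [0, 0, 0, 0, 0, 0], [0, 0, 0, 0, 0, 0], [0, 0, 0, 0, 0, 0], [0, 0, 0, 0, 0, 0]]
  ],
  "jaw": 0
}}

```text
time_s: 9.32
eef_pos: [0.5068, -0.3079, 0.2406]
eef_rot: [0.001, 0.738, 0.675, 0.0]
wrist_force: [-0.8, -1.2, 6.9]
opening: 0.133
grasp_force: 58.6
```

Emit:
{"fn": "send_rows", "kwargs": {
  "commands": [
    [[0, 0, -0.6, 0, 0, 0], [0, 0, -0.8, 0, 0, 0], [0, 0, -0.8, 0, 0, 0], [0, 0, -0.6, 0, 0, 0]]
  ]
}}

```text
time_s: 9.65
eef_pos: [0.5065, -0.3075, 0.3251]
eef_rot: [0.001, 0.738, 0.675, 0.0]
wrist_force: [0.6, 0.3, -0.6]
opening: 0.138
grasp_force: 59.1
```

```bash
python3 -c "
from h import *
plan(.5265,-.026,.345,-.18)"
```

```text
10 end [ 0.5274 -0.0248  0.3457]
[[1.0, 0.0, -0.1, 0.0, 0.0, 0.9], [1.0, -0.1, -0.1, 0.0, 0.0, 0.0], [1.0, -0.1, -0.1, 0.0, 0.0, 0.0], [1.0, -0.1, -0.1, 0.0, 0.0, 0.0], [1.0, -0.1, -0.1, 0.0, 0.0, 0.0], [1.0, -0.1, 0.0, 0.0, 0.0, 0.0], [1.0, -0.1, -0.1, 0.0, 0.0, 0.0], [1.0, -0.1, 0.0, 0.0, 0.0, 0.0]]
[[1.0, -0.2, -0.1, 0.0, 0.0, 0.0], [0.4, 0.0, 0.0, 0.0, 0.0, 0.0]]
```

Emit:
{"fn": "send_rows", "kwargs": {
  "commands": [
    [[1, 0, -0.1, 0, 0, 0.9], [1, -0.1, -0.1, 0, 0, 0], [1, -0.1, -0.1, 0, 0, 0], [1, -0.1, -0.1, 0, 0, 0], [1, -0.1, -0.1, 0, 0, 0], [1, -0.1, 0, 0, 0, 0], [1, -0.1, -0.1, 0, 0, 0], [1, -0.1, 0, 0, 0, 0]]
  ]
}}

```text
time_s: 10.32
eef_pos: [0.5256, -0.0657, 0.3417]
eef_rot: [0.001, 0.768, 0.641, 0.0]
wrist_force: [1.2, -0.1, -0.3]
opening: 0.141
grasp_force: 59.1
```

Emit:
{"fn": "send_rows", "kwargs": {
  "commands": [
    [[1, -0.2, -0.1, 0, 0, 0], [0.4, 0, 0, 0, 0, 0], [0, 0, 0, 0, 0, 0], [0, 0, 0, 0, 0, 0]]
  ]
}}

```text
time_s: 10.65
eef_pos: [0.5274, -0.0245, 0.344]
eef_rot: [0.0, 0.767, 0.642, 0.0]
wrist_force: [0.3, -0.4, 0.1]
opening: 0.138
grasp_force: 59.1
```

```bash
python3 - <<'E'
from look import *
o=status.get_obs();print(np.round(o["eef_pos"],4),np.round(o["eef_rot"],4),o["wrist_force"],o["opening"])
look("5",["long_pin_head","carriage"])
look("5",["long_pin_head"],("scene",))
p=pickle.load(open("wrist_5.pkl","rb"));X=cloud(p)
w,x,y,z=o["eef_rot"]; r=R.from_quat([x,y,z,w])
for d in (.145,.17,.18,.20,.22,.23): print(d,np.round(proj(p,np.array(o["eef_pos"])+r.apply([0,0,d])),1))
m=(X[...,2]>.057)&(X[...,2]<.067)&(p["depth"]>0)
n,l,st,c=cv2.connectedComponentsWithStats(m.astype(np.uint8)); i=1+st[1:,4].argmax(); q=X[l==i]
print("bridge",cv2.minAreaRect(q[:,:2].astype(np.float32)),c[i])
cv2.imwrite("pics/c5.png",cv2.resize(p["image"][0:400,130:430],None,fx=1.5,fy=1.5))
E
```

```text
[ 0.5274 -0.0245  0.344 ] [5.000e-04 7.669e-01 6.417e-01 0.000e+00] [ 0.31693021 -0.41162455  0.07710142] 0.13756467630872615
wrist long_pin_head 0.74 [284.0, 271.0] zt 0.194 top [0.5276, -0.0204, 0.1926] [[0.5236, -0.0464], [0.064, 0.0117], 80.9487]
wrist carriage 0.91 [284.0, 160.0] zt 0.08 top [0.5307, -0.0054, 0.0796] [[0.5378, 0.0351], [0.0917, 0.071], 79.9065]
0.145 [[284.6 305.1]]
0.17 [[284.5 274.8]]
0.18 [[284.5 265. ]]
0.2 [[284.4 248.6]]
0.22 [[284.4 235.2]]
0.23 [[284.3 229.4]]
bridge ((0.5411416292190552, 0.04922595992684364), (0.040062688291072845, 0.10072053223848343), 79.22382354736328) [284.63615437 107.75463778]
```

View pics/c5.png

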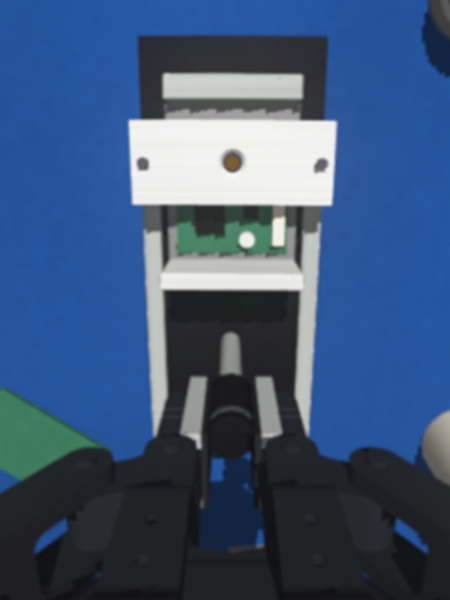

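The carriage is home, the hole is at crop (232,161), and the pin hangs straight with its foot at (231,332). Moving above the hole.

```bash
python3 -c "
from h import *
plan(.5411,.0496,.344,-.18,rnd=2)"
```

```text
3 end [0.5411 0.0497 0.344 ]
[[1.0, 0.0, 0.0, 0.0, 0.0, 0.0], [1.0, 0.0, -0.01, 0.0, 0.0, 0.0], [0.56, 0.0, 0.0, 0.0, 0.0, 0.0]]
```

Emit:
{"fn": "send_rows", "kwargs": {
  "commands": [
    [[0.8, 0, 0, 0, 0, 0], [0.8, 0, 0, 0, 0, 0], [0.6, 0, 0, 0, 0, 0], [0.36, 0, 0, 0, 0, 0], [0, 0, 0.6, 0, 0, 0], [0, 0, 0.7, 0, 0, 0], [0, 0, 0, 0, 0, 0], [0, 0, 0, 0, 0, 0]]
  ]
}}

```text
time_s: 11.57
eef_pos: [0.5404, 0.0504, 0.3038]
eef_rot: [-0.001, 0.768, 0.641, -0.001]
wrist_force: [0.5, 0.6, 0.5]
opening: 0.139
grasp_force: 59.1
```

```bash
python3 - <<'E'
from look import *
look("6",[])
p=pickle.load(open("wrist_6.pkl","rb"))
o=status.get_obs(); w,x,y,z=o["eef_rot"]; r=R.from_quat([x,y,z,w]);print(np.round(o["eef_pos"],4),np.round(o["eef_rot"],4))
f=np.array(o["eef_pos"])+r.apply([0,0,.2305]);print(f,proj(p,f),proj(p,[.5411,.0496,.062]))
plan(.5411,.0496,.300,-.18,rnd=2)
c=proj(p,f)[0].astype(int); print(c)
cv2.imwrite("pics/c6.png",cv2.resize(p["image"][c[1]-60:c[1]+60,c[0]-75:c[0]+75],None,fx=4,fy=4,interpolation=cv2.INTER_CUBIC))
E
```

```text
[0.541  0.0503 0.305 ] [-2.000e-04  7.677e-01  6.408e-01 -3.000e-04]
[0.5408874  0.05029095 0.07449972] [[286.16195981 229.70032769]] [[286.58172705 223.99840402]]
1 end [0.5412 0.0497 0.2999]
[[-0.02, 0.01, 0.17, 0.0, 0.0, 0.0]]
[286 229]
```

View pics/c6.png

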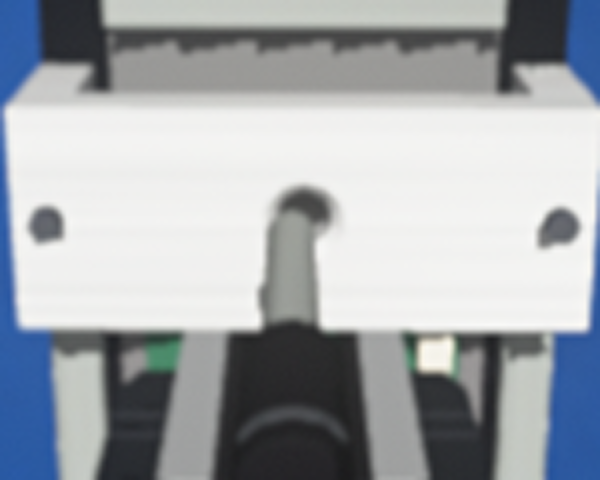

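The foot is at crop (294,212) and the hole centre is at about (305,222). I need to shift about +1.6 mm in tool y and −1.8 mm in tool x, then lower gently.

Emit:
{"fn": "send_rows", "kwargs": {
  "commands": [
    [[-0.06, 0.05, 0, 0, 0, 0], [0, 0, 0.2, 0, 0, 0], [0, 0, 0.2, 0, 0, 0], [0, 0, 0.1, 0, 0, 0], [0, 0, 0, 0, 0, 0]]
  ]
}}

```text
time_s: 12.03
eef_pos: [0.5417, 0.0487, 0.289]
eef_rot: [-0.0, 0.768, 0.641, -0.001]
wrist_force: [0.4, -0.8, -1.9]
opening: 0.137
grasp_force: 59.1
```

Emit:
{"fn": "send_rows", "kwargs": {
  "commands": [
    [[0, 0, 0.1, 0, 0, 0], [0, 0, 0.1, 0, 0, 0], [0, 0, 0, 0, 0, 0]]
  ]
}}

```text
time_s: 12.28
eef_pos: [0.5419, 0.0488, 0.2832]
eef_rot: [-0.0, 0.767, 0.641, -0.0]
wrist_force: [-0.4, -0.9, -1.2]
opening: 0.134
grasp_force: 59.2
```

Emit:
{"fn": "send_rows", "kwargs": {
  "commands": [
    [[0, 0, 0.15, 0, 0, 0], [0, 0, 0.15, 0, 0, 0], [0, 0, 0.15, 0, 0, 0], [0, 0, 0, 0, 0, 0]]
  ]
}}

```text
time_s: 12.62
eef_pos: [0.5417, 0.0488, 0.2691]
eef_rot: [-0.0, 0.767, 0.641, -0.0]
wrist_force: [-0.8, -1.6, -1.9]
opening: 0.144
grasp_force: 59.1
```

Emit:
{"fn": "send_rows", "kwargs": {
  "commands": [
    [[0, 0, 0.15, 0, 0, 0], [0, 0, 0.15, 0, 0, 0], [0, 0, 0.15, 0, 0, 0], [0, 0, 0, 0, 0, 0]]
  ]
}}

```text
time_s: 12.95
eef_pos: [0.5418, 0.0488, 0.2557]
eef_rot: [-0.0, 0.768, 0.641, -0.0]
wrist_force: [0.4, -2.2, -2.4]
opening: 0.139
grasp_force: 59.2
```

Emit:
{"fn": "send_rows", "kwargs": {
  "commands": [
    [[0, 0, 0.1, 0, 0, 0], [0, 0, 0.1, 0, 0, 0], [0, 0, 0, 0, 0, 0]]
  ]
}}

```text
time_s: 13.2
eef_pos: [0.5422, 0.0487, 0.2511]
eef_rot: [0.0, 0.767, 0.641, -0.0]
wrist_force: [-1.7, -4.0, 4.0]
opening: 0.139
grasp_force: 59.8
```

Emit:
{"fn": "send_rows", "kwargs": {
  "commands": [
    [[0, 0, 0.1, 0, 0, 0], [0, 0, 0.1, 0, 0, 0], [0, 0, 0, 0, 0, 0]]
  ]
}}

```text
time_s: 13.45
eef_pos: [0.5422, 0.0486, 0.2453]
eef_rot: [0.0, 0.767, 0.641, -0.0]
wrist_force: [-2.3, -4.4, 5.2]
opening: 0.141
grasp_force: 59.9
```

Emit:
{"fn": "send_rows", "kwargs": {
  "commands": [
    [[0, 0, 0.1, 0, 0, 0], [0, 0, 0, 0, 0, 0]]
  ]
}}

```text
time_s: 13.62
eef_pos: [0.5423, 0.0485, 0.2427]
eef_rot: [0.0, 0.767, 0.641, -0.0]
wrist_force: [-5.5, -4.4, 9.1]
opening: 0.14
grasp_force: 60.6
```

Emit:
{"fn": "send_rows", "kwargs": {
  "commands": [
    [[0, 0, 0.05, 0, 0, 0], [0, 0, 0, 0, 0, 0]]
  ]
}}

```text
time_s: 13.78
eef_pos: [0.5424, 0.0486, 0.2426]
eef_rot: [0.0, 0.767, 0.641, -0.0]
wrist_force: [-9.6, -5.3, 20.1]
opening: 0.137
grasp_force: 61.8
```

```bash
python3 - <<'E'
from look import *
look("7",["long_pin_head"],("scene","top"))
p=pickle.load(open("scene_7.pkl","rb")); X=cloud(p)
print(status.get_obs()["eef_pos"],status.get_obs()["wrist_force"],proj(p,[.541,.0496,.077]))
c=proj(p,[.541,.0496,.077])[0].astype(int)
cv2.imwrite("pics/c7.png",cv2.resize(p["image"][c[1]-45:c[1]+45,c[0]-55:c[0]+55],None,fx=6,fy=6,interpolation=cv2.INTER_CUBIC))
E
```

```text
[0.54235919 0.04856426 0.24257318] [-10.54605103  -5.0275927   20.00027925] [[250.09291073 212.36188434]]
```

View pics/c7.png

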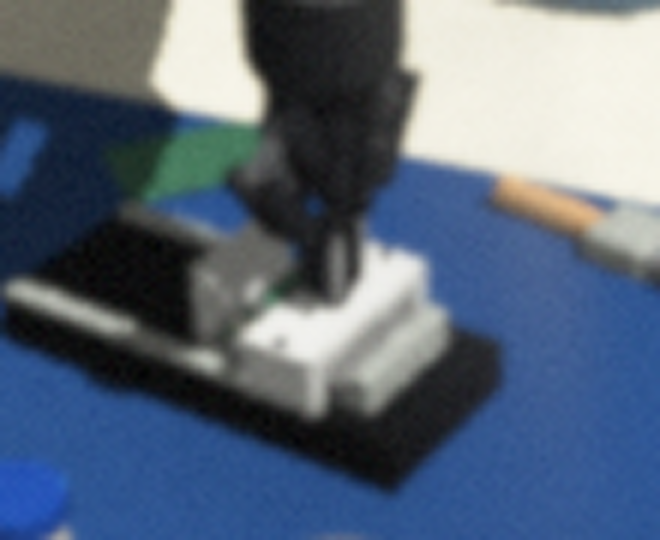

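It stopped hard at TCP z 0.2426, the expected home height, with the bridge taking 20 N. Next I'll release, rise and check the head height.

Emit:
{"fn": "send_rows", "kwargs": {
  "commands": [
    [[0, 0, 0, 0, 0, 0], [0, 0, 0, 0, 0, 0], [0, 0, 0, 0, 0, 0], [0, 0, 0, 0, 0, 0]]
  ],
  "jaw": 0.5
}}

```text
time_s: 14.32
eef_pos: [0.542, 0.0491, 0.24]
eef_rot: [-0.0, 0.767, 0.641, 0.0]
wrist_force: [0.2, 0.5, -0.1]
opening: 0.501
grasp_force: 0.0
```

Emit:
{"fn": "send_rows", "kwargs": {
  "commands": [
    [[0, 0, -0.3, 0, 0, 0], [0, 0, -0.6, 0, 0, 0], [0, 0, -1, 0, 0, 0], [0, 0, -1, 0, 0, 0], [-0.8, 0, -0.3, 0, 0, 0], [-1, 0, 0, 0, 0, 0], [-0.7, 0, 0, 0, 0, 0], [0, 0, 0, 0, 0, 0]]
  ]
}}

```text
time_s: 14.98
eef_pos: [0.5285, -0.0277, 0.3373]
eef_rot: [0.001, 0.768, 0.64, -0.0]
wrist_force: [0.7, -0.2, -0.8]
opening: 0.503
grasp_force: 0.0
```

```bash
python3 - <<'E'
from look import *
look("8",["long_pin_head","carriage"])
p=pickle.load(open("wrist_8.pkl","rb"));X=cloud(p)
ok=p["depth"]>0
q=X[ok&(abs(X[...,0]-.541)<.012)&(abs(X[...,1]-.0496)<.012)]
t=q[q[:,2]>.08]; print("head top",np.percentile(t[:,2],[10,50,90]),t.mean(0),len(t))
b=q[(q[:,2]<.075)];print("bridge z",np.median(b[:,2]))
m=ok&(X[...,2]>.077)&(X[...,2]<.086); m[:]&=(abs(X[...,1]+.005)<.02)&(abs(X[...,0]-.531)<.04); print("plate",cv2.minAreaRect(X[m][:,:2].astype(np.float32)))
look("8",["tester","toggle_tip"],("top","scene"))
print(status.get_obs()["eef_pos"])
E
```

```text
wrist long_pin_head 0.91 [283.0, 104.0] zt 0.093 top [0.5417, 0.0502, 0.0914] [[0.5412, 0.0498], [0.0145, 0.0141], 30.189]
wrist long_pin_head 0.74 [282.0, 144.0] zt 0.079 top [0.5314, -0.0051, 0.0795] [[0.531, -0.0044], [0.24, 0.1005], 79.5259]
wrist carriage 0.87 [282.0, 154.0] zt 0.08 top [0.5307, -0.0053, 0.0796] [[0.5386, 0.0286], [0.1037, 0.0791], 77.9733]
wrist carriage 0.37 [280.0, 103.0] zt 0.093 top [0.5419, 0.0503, 0.0914] [[0.542, 0.0503], [0.0136, 0.0134], 20.8666]
head top [0.09022447 0.09137566 0.09233377] [0.5417458  0.05026763 0.09118785] 420
bridge z 0.061530786990487585
plate ((0.5306710600852966, -0.005564162507653236), (0.008143176324665546, 0.06992527842521667), 79.64271545410156)
top tester 0.86 [217.0, 204.0] zt 0.149 top [0.4866, 0.3412, 0.1536] [[0.531, 0.3355], [0.1113, 0.1315], 80.7055]
top tester 0.65 [122.0, 241.0] zt 0.205 top [0.3371, 0.6561, 0.21] [[0.4057, 0.6354], [0.1594, 0.1863], 70.6024]
scene tester 0.74 [467.0, 238.0] zt 0.192 top [0.3525, 0.6622, 0.2046] [[0.4107, 0.6403], [0.1553, 0.1893], 69.6917]
scene tester 0.6 [350.0, 243.0] zt 0.134 top [0.4979, 0.3476, 0.1467] [[0.5327, 0.3401], [0.1098, 0.1348], 80.8712]
[ 0.52875645 -0.02419784  0.33613716]
```

The head top is 0.0914 against the bridge at 0.0615, so it's seated at 30 mm. The carriage is home. Next is the toggle on the small tester (top px 217,204).

```bash
python3 -c "
from h import *
plan(.422,.355,.340,-.16)"
```

```text
12 end [0.4226 0.3545 0.3393]
[[1.0, -0.5, 0.0, 0.0, 0.0, -0.2], [1.0, -0.5, 0.0, 0.0, 0.0, 0.0], [1.0, -0.5, 0.0, 0.0, 0.0, 0.0], [1.0, -0.5, 0.0, 0.0, 0.0, 0.0], [1.0, -0.4, 0.0, 0.0, 0.0, 0.0], [1.0, -0.5, 0.0, 0.0, 0.0, 0.0], [1.0, -0.4, 0.0, 0.0, 0.0, 0.0], [1.0, -0.5, 0.0, 0.0, 0.0, 0.0]]
[[1.0, -0.4, 0.0, 0.0, 0.0, 0.0], [1.0, -0.5, 0.0, 0.0, 0.0, 0.0], [1.0, -0.4, -0.1, 0.0, 0.0, 0.0], [0.9, -0.4, 0.0, 0.0, 0.0, 0.0]]
```

Emit:
{"fn": "send_rows", "kwargs": {
  "commands": [
    [[1, -0.5, 0, 0, 0, -0.2], [1, -0.5, 0, 0, 0, 0], [1, -0.5, 0, 0, 0, 0], [1, -0.5, 0, 0, 0, 0], [1, -0.4, 0, 0, 0, 0], [1, -0.5, 0, 0, 0, 0], [1, -0.4, 0, 0, 0, 0], [1, -0.5, 0, 0, 0, 0]]
  ],
  "jaw": 0
}}

```text
time_s: 16.1
eef_pos: [0.4542, 0.2321, 0.3365]
eef_rot: [0.0, 0.761, 0.649, 0.0]
wrist_force: [0.9, 1.1, -0.2]
opening: -0.004
grasp_force: 0.0
```

Emit:
{"fn": "send_rows", "kwargs": {
  "commands": [
    [[1, -0.4, 0, 0, 0, 0], [1, -0.5, 0, 0, 0, 0], [1, -0.4, -0.1, 0, 0, 0], [0.9, -0.4, 0, 0, 0, 0], [0, 0, 0.6, 0, 0, 0], [0, 0, 0.6, 0, 0, 0], [0, 0, 0, 0, 0, 0]]
  ]
}}

```text
time_s: 16.68
eef_pos: [0.421, 0.3542, 0.2998]
eef_rot: [-0.001, 0.76, 0.65, -0.003]
wrist_force: [-0.2, -0.5, -0.9]
opening: -0.003
grasp_force: 0.0
```

```bash
python3 - <<'E'
from look import *
look("9",["toggle_tip"],("wrist","top","scene"))
print(np.round(status.get_obs()["eef_pos"],4))
plan(.51,.340,.303,-.16,maxs=.6)
E
```

```text
wrist toggle_tip 0.76 [436.0, 276.0] zt 0.155 top [0.4866, 0.3496, 0.1529] [[0.4992, 0.3352], [0.0303, 0.0581], 35.9741]
top toggle_tip 0.5 [97.0, 256.0] zt 0.216 top [0.3371, 0.6586, 0.214] [[0.3474, 0.6575], [0.0524, 0.0449], 20.7678]
top toggle_tip 0.46 [278.0, 166.0] zt 0.036 top [0.6932, 0.1151, 0.0325] [[0.6945, 0.1154], [0.0512, 0.051], 2.1758]
scene toggle_tip 0.5 [484.0, 188.0] zt 0.215 top [0.3485, 0.6634, 0.2129] [[0.3552, 0.6559], [0.0321, 0.0466], 52.6164]
[0.4236 0.3538 0.3046]
5 end [0.5095 0.34   0.3017]
[[0.0, 0.6, 0.0, 0.0, 0.0, 0.0], [0.0, 0.6, 0.0, 0.0, 0.0, 0.0], [0.0, 0.6, 0.0, 0.0, 0.0, 0.0], [0.0, 0.6, 0.0, 0.0, 0.0, 0.0], [0.0, 0.5, 0.1, 0.0, 0.0, 0.0]]
```

Emit:
{"fn": "send_rows", "kwargs": {
  "commands": [
    [[0.1, 0.5, 0, 0, 0, 0], [0, 0.5, 0, 0, 0, 0], [0, 0.5, 0, 0, 0, 0], [0, 0.5, 0, 0, 0, 0], [0, 0.5, 0, 0, 0, 0], [0, 0, 0, 0, 0, 0]]
  ]
}}

```text
time_s: 17.48
eef_pos: [0.5, 0.3442, 0.3046]
eef_rot: [0.001, 0.762, 0.648, 0.002]
wrist_force: [-0.3, 0.4, 0.1]
opening: -0.003
grasp_force: 0.0
```

Emit:
{"fn": "send_rows", "kwargs": {
  "commands": [
    [[0, 0.15, 0, 0, 0, 0], [0, 0.15, 0, 0, 0, 0], [0, 0, 0, 0, 0, 0]]
  ]
}}

```text
time_s: 17.73
eef_pos: [0.5065, 0.3434, 0.3034]
eef_rot: [0.0, 0.761, 0.649, 0.0]
wrist_force: [0.3, 0.8, -0.2]
opening: 0.0
grasp_force: 0.0
```

```bash
python3 - <<'E'
from look import *
look("10",["toggle_tip"],("wrist","scene"))
print(np.round(status.get_obs()["eef_pos"],4))
E
```

```text
wrist toggle_tip 0.9 [333.0, 274.0] zt 0.156 top [0.5318, 0.3441, 0.1532] [[0.54, 0.3342], [0.025, 0.0575], 50.5473]
scene toggle_tip 0.64 [485.0, 185.0] zt 0.215 top [0.3479, 0.6632, 0.2131] [[0.3572, 0.6558], [0.0324, 0.0498], 53.9207]
[0.506  0.3437 0.3034]
```

View pics/wrist_10.png

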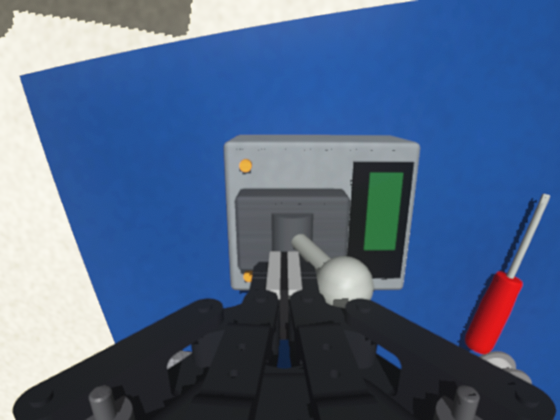

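The ball, px (345,282), is past the middle, and the toggle isn't yet fully over. I'll push until it stops.

Emit:
{"fn": "send_rows", "kwargs": {
  "commands": [
    [[0, 0.15, 0, 0, 0, 0], [0, 0.15, 0, 0, 0, 0], [0, 0, 0, 0, 0, 0]]
  ]
}}

```text
time_s: 18.18
eef_pos: [0.5159, 0.342, 0.3033]
eef_rot: [0.0, 0.761, 0.649, 0.0]
wrist_force: [-0.6, -0.6, -0.1]
opening: -0.001
grasp_force: 0.2
```

Emit:
{"fn": "send_rows", "kwargs": {
  "commands": [
    [[0, 0.1, 0, 0, 0, 0], [0, 0, 0, 0, 0, 0]]
  ]
}}

```text
time_s: 18.35
eef_pos: [0.5175, 0.3418, 0.3029]
eef_rot: [-0.001, 0.761, 0.649, -0.001]
wrist_force: [-6.5, 1.1, 2.2]
opening: -0.004
grasp_force: 3.2
```

Emit:
{"fn": "send_rows", "kwargs": {
  "commands": [
    [[0, 0.1, 0, 0, 0, 0], [0, 0, 0, 0, 0, 0]]
  ]
}}

```text
time_s: 18.52
eef_pos: [0.5189, 0.3418, 0.3028]
eef_rot: [-0.003, 0.761, 0.649, -0.003]
wrist_force: [-14.9, 1.1, 7.9]
opening: -0.003
grasp_force: 8.0
```

Emit:
{"fn": "send_rows", "kwargs": {
  "commands": [
    [[0, -0.5, 0, 0, 0, 0], [0, -0.8, 0, 0, 0, 0], [0, -1, -0.3, 0, 0, 0], [0, -0.5, -1, 0, 0, 0], [-0.5, 0, -1, 0, 0, 0], [-0.5, 0, -0.5, 0, 0, 0], [0, 0, 0, 0, 0, 0], [0, 0, 0, 0, 0, 0]]
  ]
}}

```text
time_s: 19.18
eef_pos: [0.4339, 0.3247, 0.3886]
eef_rot: [0.0, 0.761, 0.648, 0.002]
wrist_force: [-0.4, -0.4, -1.3]
opening: -0.002
grasp_force: 0.0
```

```bash
python3 - <<'E'
from look import *
look("11",["toggle_tip","long_pin_head"],("wrist","top","scene"))
print(np.round(status.get_obs()["eef_pos"],4),np.round(status.get_obs()["wrist_force"],1))
for n in("wrist","top"):
    p=pickle.load(open(n+"_11.pkl","rb"));X=cloud(p)
    q=X[(p["depth"]>0)&(abs(X[...,0]-.515)<.06)&(abs(X[...,1]-.34)<.03)&(X[...,2]>.13)&(X[...,2]<.165)]; print(n,len(q),len(q) and (np.median(q,0),q[q[:,2].argmax()]))
p=pickle.load(open("wrist_11.pkl","rb"))["image"]; t=pickle.load(open("top_11.pkl","rb"))["image"][150:290,170:450]
cv2.imwrite("pics/c11.png",cv2.resize(t,None,fx=2.8,fy=2.8))
E
```

```text
wrist toggle_tip 0.77 [425.0, 173.0] zt 0.152 top [0.5397, 0.3392, 0.1491] [[0.5419, 0.3371], [0.0268, 0.0549], 57.8308]
top toggle_tip 0.45 [98.0, 255.0] zt 0.217 top [0.3372, 0.6586, 0.214] [[0.346, 0.6525], [0.0282, 0.0528], 59.3023]
scene toggle_tip 0.71 [488.0, 186.0] zt 0.215 top [0.3475, 0.6641, 0.2127] [[0.3542, 0.6559], [0.0336, 0.0473], 49.7993]
scene toggle_tip 0.62 [160.0, 229.0] zt 0.13 top [0.6737, -0.1678, 0.1299] [[0.6068, -0.2128], [0.2153, 0.054], 34.4597]
scene toggle_tip 0.43 [352.0, 214.0] zt 0.152 top [0.5491, 0.3394, 0.1491] [[0.5408, 0.3425], [0.0197, 0.0358], 64.5515]
scene long_pin_head 0.59 [251.0, 212.0] zt 0.093 top [0.5473, 0.0525, 0.0919] [[0.5468, 0.0518], [0.0104, 0.0109], 75.0416]
scene long_pin_head 0.5 [225.0, 194.0] zt 0.009 top [0.3713, -0.1199, 0.0064] [[0.372, -0.1194], [0.0518, 0.0786], 38.6268]
[0.4335 0.325  0.3865] [-0.4 -1.1 -0.1]
wrist 1194 (array([0.53810877, 0.34027218, 0.14753402]), array([0.54119284, 0.33844135, 0.15275829]))
top 0 0
```

View pics/c11.png

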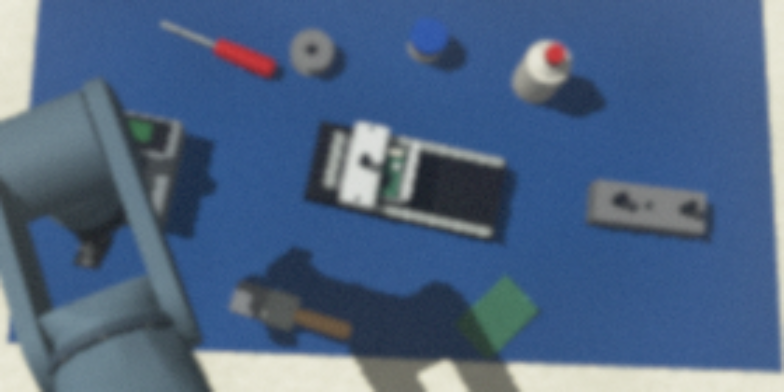

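The picture shows the pin in the bridge at crop (370,163), the carriage home, and both short pins in the rack at (625,202) and (692,208). The toggle ball, at z 0.140 and about 31 mm to +x of the pivot, is fully over.

```bash
python3 -c "
from bench import ctrl; print(ctrl.hand_in())"
```

```text
the job is handed in; nothing more can be done
None
```

The job is handed in: the carriage is home against its stop, the long pin is pressed fully home with its head on the bridge, and the small tester's toggle is thrown right over, finished at about 19 s on the robot's clock with the short pins and other items left in place.

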